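Push the sharpening stone into its dock

TASK

Put the sharpening stone away: push it along the table, lengthwise through the narrow gap between the two black guide blocks, until its leading end is fully home against the stop bar behind them. Push it with the fingers only: never lift or tip it, keep it flat on the table all the way. Leave the other things on the table where they are.

Things in the scene. Friction and masses are not known exactly. Their poses are not given: they have to be found in the camera images.
- stone: The sharpening stone: a plain two-layer block, light tan above, grey below, 50 mm wide, 150 mm long, 26 mm high, about 0.32 kg, lying loose and flat on the table in front of the dock. Origin: centre of its underside; x across its width, y along its length, z up. Its two ends are alike; either may go first.
- dock: The stone's dock, screwed down: two black guide blocks, each 50 mm long, 22 mm wide, 30 mm high, round-nosed (radius 11 mm), with a 56 mm gap between them, then a stop bar. No floor: the stone slides on the table. Origin: on the table, mid-gap, at the blocks' front; x points into the dock, away from the robot; y left. Blocks: x 0 to 50 mm, y +-(28 to 50) mm, 6 mm high flanges outside to +-69.
- dock_home (a point): Where the stone's origin lies when it is fully home: on the table, on the dock's centre line, 30 mm beyond the blocks' front; same axes as the dock. The black stop bar (100 mm wide, 30 mm high) stands across the way with its face 75 mm beyond this point, 105 mm beyond the blocks' front; 45 mm of the docked stone stand out in front of the blocks.
- ramekin: Bystander, loose: small steel sauce cup, 65 mm across, 37 mm high, open, beside the dock. Origin: about the centre of its underside.
- tape: Bystander, loose: roll of tan tape lying flat, 98 mm across, 25 mm high, beside the dock. Origin: about the centre of its underside.
- jar: Bystander, loose: spice jar, 47 mm across, 98 mm high, beside the dock. Origin: about the centre of its underside.
- timer: Bystander, loose: round white kitchen timer, 66 mm across, 53 mm high, at the far left. Origin: about the centre of its underside.
- pen: Bystander, loose: green and white marker pen, 135 mm long, 17 mm thick, on the table near the robot. Origin: about the centre of its underside.
- hex_key: Bystander, loose: black hex key, 114 mm long, 7 mm thick, on the table near the robot. Origin: about the centre of its underside.
- tub: Bystander, loose: round lidded food tub, 129 mm across, 56 mm high, at the robot's right. Origin: about the centre of its underside.
Things that resemble listed ones, but are neither listed nor needed, are in the scene too. Of the things that look like the dock, the larger one is meant.

How it is judged:
By the outcome, as a careful person would: the job done as asked, in the order asked, and still so for the second after the job is handed in, with the robot touching nothing.
It also fails if it takes over 51 s, if anything falls off the work surface, if the arm or the gripper's body presses on something with over 40 N, if the wrist force passes 120 N, or if a joint passes its speed limit or range.

ROBOT

A 6-joint arm with a two-finger parallel gripper is mounted at the origin on a cart in front of the work surface, level with it; the furniture and walls round the work are solid. World frame = base frame: x ahead of the robot, y to its left, z up, the work surface at z = 0. Lengths are in m, angles in degrees, forces in N, time in s.
With the tool pointing down it reaches from about 0.375 to 0.9 m from the base axis. Payload 3.1 kg.
Tool frame: the origin (TCP) lies on the centre line of the jaws, within the pads' length; the fingertips stand 25 mm ahead of it and the grasp point (between the pads) lies 6 mm ahead of it; y points along the fingers, x is the direction in which the jaws open and shut, and the axes are right-handed (so a half turn about y gives the same grasp; the last joint's range is limited). The gripper opens to 87 mm and grips with 3 to 60 N. Pads are 19 mm wide; open, the fingers measure 117 mm over their backs; the gripper's body (75 mm by 190 mm) begins 51 mm behind the grasp point.
Start: joints at [-73.425, 30.224, 82.088, -0, 67.689, -10.227], TCP at [0.282, -0.558, 0.248] pointing down, gripper open.
Joint ranges: [-176.69, 176.69], [-43.24, 126.21], [12.49, 139.97], [-82, 262], [0, 151.66], [-163.58, 163.58]. Speed limits (degrees/s): [159.86, 159.86, 180, 180, 180, 180].

INTERFACE

Orientations are given as a 3x3 rotation matrix whose columns are the frame's x, y, z axes.
In Python, from rig import * gives the robot as it stands.
- The arm moves only by the tool play_rows, never from a script. Its argument "commands" is a list of rows, each a list of 2 entries, a list of its own where there are three numbers: the shift along the world's x, y, z in m, then the turn, a rotation vector about the world's x, y, z in rad. A call has 1 to 10 rows; each row is the pose to reach, as a shift and turn from the pose commanded when the call began; what a row does not reach only later rows make up. A row lasts 1/8 s, in which the tool goes at most 62.5 mm and 10.7 degrees, less where a joint would pass 70% of its speed; a pose out of reach is approached as far as the arm can. A call with a gripper value outside its range is refused whole. "gripper" is the finger opening in m, from 0 to 0.087, set as the call begins (left out, the last holds). The fingers move at their own pace and stop on an object; the grip force is fixed at half the most. Time passes only in rows, so rows that repeat a pose let the fingers close. It gives the time, the measured TCP pose, the force and the opening at its end, in the units of the state.
- read_state(): the state, without advancing time (a new reading comes with each control period).
- capture(name): name is "scene" or "top" or "wrist"; returns a dict with "frame" (420x560x3 uint8, red, green, blue), "depth" (420x560 float32, m along the optical axis (not along the pixel's ray), 0 where there is no reading), "mtx" (3x3 intrinsics, pixels), "cam_to_world" (4x4, takes a point from camera to world coordinates); the wrist camera has in their place "hand_eye" (4x4, takes a point from camera to tool coordinates, whose origin is the TCP and whose axes are the tool frame's). Camera axes: x right, y down, z forward; pixel columns grow to the right and rows downward; lengths in m; the calibration is good to about 2 mm. A picture is of the moment at which its call begins: read the wrist's pose just before it.
- hand_in(): hands the job in, once; it reports no verdict.
The state is a dict: "time_s": time; "joint_positions": joint angles; "qvel": joint speeds; "tau": joint torques, N m; "position": TCP position; "tcp_rot": TCP orientation; "force": force on the tool from outside, world axes, zero at the start; "moment": the same for the moment, N m; "opening": opening from 0.0 (shut) to 1.0 (fully open).
Only numpy, scipy, OpenCV 4.12 (cv2) and the standard library are available. Lean on these libraries where they do the work, as an engineer would, in place of code of your own. Each camera call takes 0.05 s, during which the arm holds its last target. There are 200 camera calls.

## Working session

There is one attempt and no reset: what is moved stays moved. The work goes in short steps, Python scripts to look and compute and a tool call to move; the robot and the scene stay as the last step left them, time stands still between calls to the robot, and variables do not carry over. Pictures are saved under pics/ and viewed, about 8 in all and at most 12, crops included, and the job is handed in when it is done.

Besides the shell and the picture viewer there is one more tool, called after "Call:" as name(argument=value, ...) on one line, values as JSON. play_rows: Moves the arm, as the interface text tells. Its arguments: {"type":"object","properties":{"commands":{"type":"array"},"gripper":{"type":"number"}},"required":["commands"]}

```bash
mkdir -p pics; ls; cat > h.py <<'E'
from rig import *
import numpy as np, cv2
def save(n,c): cv2.imwrite(f'pics/{n}.png',cv2.cvtColor(c['frame'],cv2.COLOR_RGB2BGR))
def pts(c,T=None):
    d=c['depth'];K=c['mtx'];v,u=np.mgrid[:d.shape[0],:d.shape[1]]
    P=np.stack([(u-K[0,2])/K[0,0]*d,(v-K[1,2])/K[1,1]*d,d],-1)
    T=c['cam_to_world'] if T is None else T
    return P@T[:3,:3].T+T[:3,3]
E
python3 - <<'E'
from h import *
a=capture('top');b=capture('scene')
save('a',a);save('b',b)
np.savez('top.npz',**a);np.savez('scene.npz',**b)
print(a['cam_to_world'],b['cam_to_world'],a['mtx']);print(read_state())
E
```

```text
pics
[[-7.00039201e-04 -9.95519763e-01  9.45511042e-02  3.79190049e-01]
 [-9.99957947e-01  1.56145950e-03  9.03695448e-03  2.42263636e-02]
 [-9.14410450e-03 -9.45408018e-02 -9.95478991e-01  1.63261993e+00]
 [ 0.00000000e+00  0.00000000e+00  0.00000000e+00  1.00000000e+00]] [[-0.66311879 -0.4723085   0.58068765 -0.25798728]
 [-0.74848295  0.41132153 -0.52018061  0.78176504]
 [ 0.00683639 -0.77957635 -0.6262699   0.91489777]
 [ 0.          0.          0.          1.        ]] [[543.53510255   0.         281.90609659]
 [  0.         543.53510255 214.13119339]
 [  0.           0.           1.        ]]
{'time_s': 0.1, 'joint_positions': array([-7.34255038e+01,  3.02727882e+01,  8.21486370e+01,  8.35545716e-04,
        6.76887096e+01, -1.02288192e+01]), 'qvel': array([-0.03815893, -0.10614232, -0.10165839,  0.13385975, -0.07580158,
        0.06372459]), 'tau': array([ 7.44534773e-04, -4.40985417e+01, -1.77151787e+01,  6.36639493e-02,
        5.33775869e-02, -4.02569754e-05]), 'position': array([ 0.28167099, -0.55725545,  0.24668083]), 'tcp_rot': array([[ 4.50923731e-01, -5.35403545e-04,  8.92562324e-01],
       [-8.92560485e-01,  1.84619415e-03,  4.50923910e-01],
       [-1.88926960e-03, -9.99998152e-01,  3.54612705e-04]]), 'force': array([ 0.11427869, -0.66134109,  0.46024273]), 'moment': array([-0.00198319,  0.01662791, -0.05404151]), 'opening': 1.0000414444713286}
```

View pics/a.png

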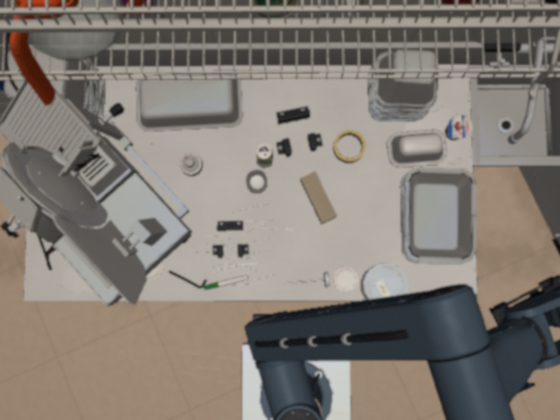

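View pics/b.png

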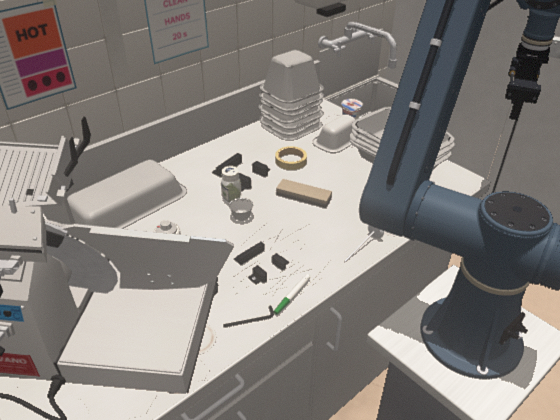

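The top view shows the larger dock at the back (bar ~(293,115), blocks ~(284,147) and (314,141)), the decoy at (230,240) and the stone at (318,197). The jar (264,152), ramekin (257,181) and tape (349,146) are beside the dock.

```bash
python3 - <<'E'
from h import *
a=dict(np.load('top.npz'));P=pts(a);f=a['frame'];hsv=cv2.cvtColor(f,cv2.COLOR_RGB2HSV)
def ray(u,z):
    K=a['mtx'];T=a['cam_to_world'];d=np.c_[(u[:,0]-K[0,2])/K[0,0],(u[:,1]-K[1,2])/K[1,1],np.ones(len(u))]@T[:3,:3].T
    return T[:3,3]+d*((z-T[2,3])/d[:,2])[:,None]
roi=np.zeros(f.shape[:2],bool);roi[95:235,200:380]=1
black=roi&(hsv[...,2]<60)
tan=roi&(hsv[...,1]>50)&(hsv[...,2]>70)
for nm,m,z in (('black',black,.03),('tan',tan,.026)):
    n,l,s,c=cv2.connectedComponentsWithStats(m.astype(np.uint8))
    for i in range(1,n):
        if s[i,4]<25: continue
        v,u=np.where(l==i);Q=ray(np.c_[u,v].astype(float),z);r=cv2.minAreaRect((Q[:,:2]*1000).astype(np.float32))
        print(nm,s[i],np.round(c[i]),'rect',np.round(r[0],0),np.round(r[1],0),round(r[2],1),'depth z',np.round(np.percentile(P[l==i][:,2],[10,50,90]),3))
for n,u in (('jar',(264,152)),('ram',(257,181)),('tape',(349,146)),('shelf',(290,70))):
    p=P[u[1]-8:u[1]+9,u[0]-8:u[0]+9].reshape(-1,3);print(n,p[np.argmax(p[:,2])].round(3), ray(np.array([u],float),.0).round(3))
cv2.imwrite('pics/c.png',cv2.resize(cv2.cvtColor(f[90:240,200:380],cv2.COLOR_RGB2BGR),None,fx=4,fy=4,interpolation=cv2.INTER_CUBIC))
E
```

```text
black [278 108  31  15 260] [293. 115.] rect [832.   5.] [30. 92.] 11.4 depth z [0.007 0.028 0.034]
black [309 134  12  16 114] [313. 141.] rect [751. -59.] [46. 31.] 13.4 depth z [0.005 0.029 0.034]
black [278 140  12  16 110] [285. 147.] rect [731.  33.] [47. 31.] 8.0 depth z [0.007 0.029 0.034]
black [218 222  24   8 123] [229. 226.] rect [498. 194.] [20. 68.] 3.3 depth z [0.004 0.021 0.027]
tan [333 129  33  34 413] [349. 145.] rect [ 739. -163.] [ 95. 101.] 63.1 depth z [0.006 0.023 0.03 ]
tan [301 173  35  50 779] [318. 197.] rect [582. -68.] [146.  48.] 25.2 depth z [0.021 0.027 0.032]
jar [0.379 0.024 1.633] [[0.725 0.094 0.   ]]
ram [0.611 0.091 0.044] [[0.635 0.115 0.   ]]
tape [0.379 0.024 1.633] [[ 0.743 -0.166  0.   ]]
shelf [0.706 0.009 0.752] [[0.982 0.014 0.   ]]
```

View pics/c.png

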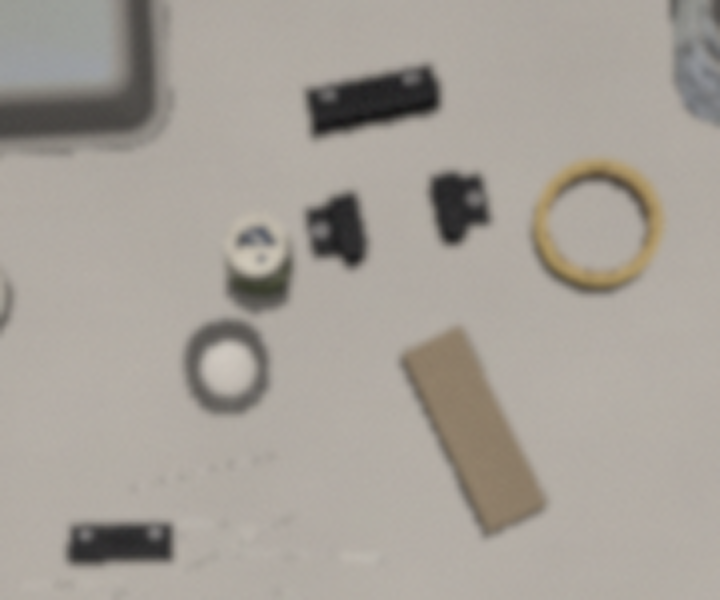

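Call:
play_rows(commands=[[[0.06, 0.098, 0], [0, 0, -0.006]], [[0.12, 0.196, 0], [0, 0, -0.012]], [[0.18, 0.293, 0], [0, 0, -0.017]], [[0.24, 0.391, 0], [0, 0, -0.022]], [[0.27, 0.44, 0], [0, 0, -0.028]], [[0.29, 0.475, 0], [0, 0, -0.028]], [[0.3, 0.489, 0], [0, 0, -0.028]], [[0.3, 0.489, 0], [0, 0, -0.028]], [[0.3, 0.489, 0], [0, 0, -0.028]]], gripper=0.087)

```text
time_s: 1.23
position: [0.5767, -0.0764, 0.2472]
tcp_rot: [[0.426, -0.0, 0.905], [-0.905, -0.0, 0.426], [-0.0, -1.0, -0.0]]
force: [0.3, -0.5, 0.0]
opening: 1.002
```

```bash
cat >> h.py <<'E'
def wlook(n):
    s=read_state();c=capture('wrist');save(n,c)
    T=np.eye(4);T[:3,:3]=s['tcp_rot'];T[:3,3]=s['position'];c['cam_to_world']=T@c['hand_eye'];return s,c
def rayz(c,u,z):
    u=np.atleast_2d(u).astype(float);K=c['mtx'];T=c['cam_to_world'];d=np.c_[(u[:,0]-K[0,2])/K[0,0],(u[:,1]-K[1,2])/K[1,1],np.ones(len(u))]@T[:3,:3].T
    return (T[:3,3]+d*((z-T[2,3])/d[:,2])[:,None])[:,:2]*1000
def rects(c,roi=None):
    f=c['frame'];hsv=cv2.cvtColor(f,cv2.COLOR_RGB2HSV)
    for nm,m,z in (('black',hsv[...,2]<60,.03),('tan',(hsv[...,1]>50)&(hsv[...,2]>70),.026)):
        m=m if roi is None else m&roi
        n,l,s,ce=cv2.connectedComponentsWithStats(m.astype(np.uint8))
        for i in range(1,n):
            if s[i,4]<100: continue
            v,u=np.where(l==i);r=cv2.minAreaRect(rayz(c,np.c_[u,v],z).astype(np.float32))
            print(nm,s[i],ce[i].round(),np.round(r[0],0),np.round(r[1],0),round(r[2],1))
E
python3 - <<'E'
from h import *
s,c=wlook('w1');np.savez('w1.npz',**c);print(s['time_s'],s['position'],s['tcp_rot'].round(3),s['joint_positions'].round(1));rects(c)
E
```

```text
1.225 [ 0.57665335 -0.07644741  0.2472462 ] [[ 0.426 -0.     0.905]
 [-0.905 -0.     0.426]
 [-0.    -1.    -0.   ]] [-18.5  26.9  88.5  -0.   64.7  46.3]
black [177   0  21  11 125] [188.   4.] [691.  70.] [ 8. 18.] 25.2
black [242   0  24  16 249] [254.   7.] [715.  15.] [12. 21.] 25.2
black [ 322    0   48   36 1037] [343.  17.] [742. -63.] [28. 41.] 25.2
black [   0  116   58   49 1693] [ 25. 142.] [509. 170.] [32. 57.] 1.3
black [   9  194   46   38 1173] [ 29. 212.] [437. 147.] [46. 40.] 1.1
black [    0   245   560   175 67269] [268. 347.] [ 414. -152.] [232. 698.] 25.2
tan [ 380   15  108  108 4259] [434.  69.] [ 739. -160.] [ 95. 102.] 25.2
tan [ 253  101   49  143 4908] [277. 157.] [585. -69.] [147.  48.] 25.4
tan [478 272  17  58 342] [488. 302.] [ 556. -344.] [75. 17.] 35.6
tan [ 68 279  13  51 252] [ 72. 306.] [352.  79.] [65. 13.] 18.5
tan [252 348 159   2 160] [331. 348.] [ 425. -213.] [  1. 187.] 25.6
```

View pics/w1.png

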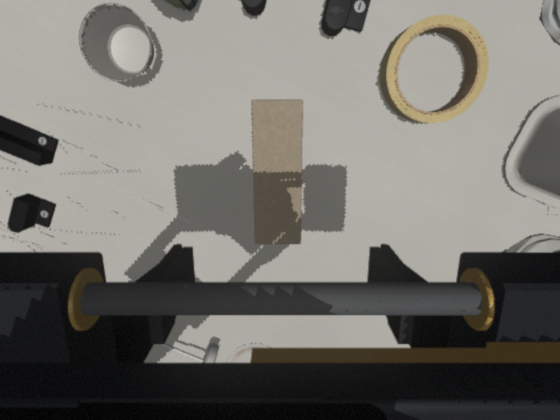

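Call:
play_rows(commands=[[[0.002, 0, -0.05], [0, 0, 0]], [[0.002, 0, -0.1], [0, 0, 0]], [[0.002, 0, -0.15], [0, 0, 0]], [[0.002, 0, -0.18], [0, 0, 0]], [[0.002, 0, -0.2], [0, 0, 0]], [[0.002, 0, -0.21], [0, 0, 0]], [[0.002, 0, -0.217], [0, 0, 0]], [[0.002, 0, -0.217], [0, 0, 0]], [[0.002, 0, -0.217], [0, 0, 0]], [[0.002, 0, -0.217], [0, 0, 0]]], gripper=0.087)

```text
time_s: 2.52
position: [0.5784, -0.0785, 0.0313]
tcp_rot: [[0.426, 0.001, 0.905], [-0.905, -0.0, 0.426], [0.001, -1.0, 0.001]]
force: [-0.9, -0.0, -0.3]
opening: 0.999
```

Call:
play_rows(commands=[[[0, 0, 0], [0, 0, 0]], [[0, 0, 0], [0, 0, 0]], [[0, 0, 0], [0, 0, 0]], [[0, 0, 0], [0, 0, 0]], [[0, 0, 0], [0, 0, 0]], [[0, 0, 0], [0, 0, 0]]], gripper=0.052)

```text
time_s: 3.28
position: [0.5771, -0.0777, 0.0305]
tcp_rot: [[0.426, -0.002, 0.905], [-0.905, 0.001, 0.426], [-0.002, -1.0, -0.001]]
force: [-2.4, 3.7, 3.5]
opening: 0.604
```

Call:
play_rows(commands=[[[-0.0005, 0.003, 0], [0, 0, -0.024]], [[-0.001, 0.006, 0], [0, 0, -0.06]], [[-0.002, 0.01, 0], [0, 0, -0.1]], [[-0.003, 0.015, 0], [0, 0, -0.14]], [[-0.004, 0.02, 0], [0, 0, -0.18]], [[-0.005, 0.025, 0], [0, 0, -0.22]], [[-0.006, 0.03, 0], [0, 0, -0.239]], [[-0.006, 0.03, 0], [0, 0, -0.239]], [[-0.006, 0.03, 0], [0, 0, -0.239]]], gripper=0.052)

```text
time_s: 4.4
position: [0.5724, -0.0485, 0.0306]
tcp_rot: [[0.2, 0.001, 0.98], [-0.98, -0.0, 0.2], [0.0, -1.0, 0.001]]
force: [0.7, -0.3, 0.7]
opening: 0.597
```

```bash
python3 - <<'E'
from h import *
s,c=wlook('w2');np.savez('w2.npz',**c);print(s['time_s'],s['position'],s['tcp_rot'].round(3));rects(c)
t=capture('top');save('t2',t);np.savez('t2.npz',**t)
roi=np.zeros((420,560),bool);roi[95:235,200:380]=1
rects(t,roi)
E
```

```text
4.4 [ 0.57243425 -0.04851291  0.03063353] [[ 0.2    0.001  0.98 ]
 [-0.98  -0.     0.2  ]
 [ 0.    -1.     0.001]]
black [    0   244   560   176 55144] [219. 355.] [550. -53.] [ 90. 270.] 11.4
black [  345   253   215   105 13877] [466. 303.] [ 583. -126.] [ 49. 100.] 8.0
tan [ 527    0   33   49 1012] [547.  18.] [ 694. -120.] [18. 11.] 23.5
tan [  203    87   135   195 20719] [273. 179.] [613. -37.] [81. 49.] 16.0
tan [145 269  23  61 541] [152. 297.] [555.   6.] [ 8. 31.] 87.7
tan [394 269  24  61 719] [408. 299.] [ 578. -104.] [31.  9.] 20.6
tan [ 168  316  392   46 8563] [347. 347.] [554. -92.] [ 24. 184.] 11.5
black [278 108  31  15 250] [293. 115.] [832.   5.] [29. 92.] 11.4
black [309 135  12  15 106] [313. 141.] [750. -59.] [44. 31.] 10.8
black [279 140  11  15 103] [285. 147.] [732.  32.] [44. 28.] 7.0
black [293 198  37  18 359] [312. 206.] [559. -51.] [111.  38.] 74.6
tan [333 129  33  34 409] [349. 145.] [ 739. -163.] [ 95. 100.] 63.1
tan [300 171  35  30 678] [317. 185.] [618. -66.] [96. 72.] 74.9
tan [ 215  189   59   46 2058] [243. 215.] [525. 151.] [156. 140.] 76.1
tan [288 188  16  16 107] [294. 197.] [583.   3.] [40. 41.] 48.0
tan [324 196  14  20 103] [332. 207.] [ 555. -115.] [47. 41.] 28.6
tan [ 272  206   73   29 1329] [306. 222.] [501. -40.] [211.  69.] 74.9
```

View pics/w2.png

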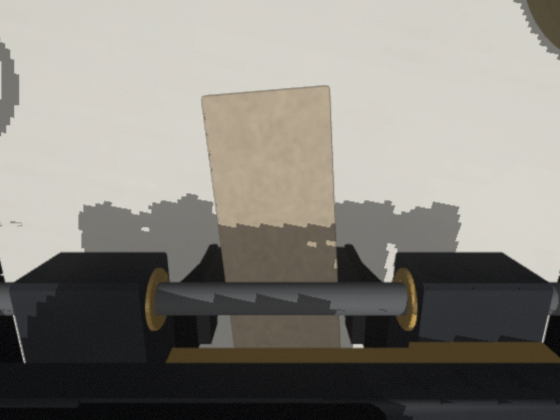

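Call:
play_rows(commands=[[[0, 0, 0], [0, 0, 0]], [[0, 0, 0], [0, 0, 0]], [[0, 0, 0], [0, 0, 0]], [[0, 0, 0], [0, 0, 0]]], gripper=0.05)

```text
time_s: 5.0
position: [0.5722, -0.0485, 0.0306]
tcp_rot: [[0.199, 0.001, 0.98], [-0.98, -0.0, 0.199], [0.0, -1.0, 0.0]]
force: [0.4, -2.1, -0.7]
opening: 0.578
```

Call:
play_rows(commands=[[[0, 0, 0], [0, 0, 0]], [[0, 0, 0], [0, 0, 0]], [[0, 0, 0], [0, 0, 0]], [[0, 0, 0.03], [0, 0, 0]], [[0, 0, 0.08], [0, 0, 0]], [[0, 0, 0.13], [0, 0, 0]], [[0, 0, 0.18], [0, 0, 0]], [[0, 0, 0.22], [0, 0, 0]], [[0, 0, 0.22], [0, 0, 0]], [[0, 0, 0.22], [0, 0, 0]]], gripper=0.087)

```text
time_s: 6.25
position: [0.5711, -0.0481, 0.2499]
tcp_rot: [[0.2, -0.002, 0.98], [-0.98, 0.001, 0.2], [-0.001, -1.0, -0.002]]
force: [-0.9, -0.4, -0.1]
opening: 0.995
```

```bash
python3 - <<'E'
from h import *
s,c=wlook('w3');np.savez('w3.npz',**c);print(s['time_s'],s['position'],s['tcp_rot'].round(3));rects(c)
t=capture('top');save('t3',t);np.savez('t3.npz',**t)
roi=np.zeros((420,560),bool);roi[95:235,200:380]=1
rects(t,roi)
E
```

```text
6.25 [ 0.57108302 -0.04805546  0.24987926] [[ 0.2   -0.002  0.98 ]
 [-0.98   0.001  0.2  ]
 [-0.001 -1.    -0.002]]
black [173   0  19  40 303] [182.  23.] [705.  69.] [14. 35.] 81.8
black [213   0  41  29 761] [234.  11.] [718.  26.] [23. 36.] 11.5
black [312   0  42  29 784] [331.  11.] [736. -62.] [23. 37.] 11.5
black [   8  181   83   38 2065] [ 51. 201.] [509. 185.] [32. 84.] 1.3
black [    0   238   560   182 66486] [267. 347.] [397. -82.] [242. 704.] 11.5
tan [ 380    0  111   90 3359] [432.  49.] [ 730. -162.] [ 76. 102.] 11.5
tan [ 252  101   55  140 4779] [280. 157.] [582. -46.] [143.  48.] 15.9
tan [478 271  17  59 378] [488. 301.] [ 487. -305.] [76. 17.] 22.0
tan [ 68 278  13  52 251] [ 72. 307.] [388. 158.] [67. 13.] 5.6
tan [253 348 158   2 159] [331. 348.] [ 390. -146.] [  1. 187.] 11.9
black [278 108  31  15 248] [293. 115.] [832.   5.] [29. 92.] 11.4
black [309 135  12  16 115] [313. 142.] [748. -59.] [47. 32.] 6.7
black [278 140  12  15 107] [285. 147.] [732.  32.] [45. 30.] 13.8
black [292 174  50  44 752] [313. 193.] [595. -64.] [126. 117.] 75.5
black [279 219  50  16 334] [302. 227.] [495. -25.] [145.  44.] 89.9
black [218 223  24   7 108] [229. 226.] [497. 194.] [17. 68.] 3.3
tan [333 129  33  32 367] [349. 144.] [ 742. -163.] [97. 93.] 83.4
tan [ 278  148   75   87 2421] [318. 186.] [588. -62.] [171. 261.] 73.8
tan [305 201  18  13 145] [314. 207.] [549. -55.] [38. 47.] 13.5
```

View pics/w3.png

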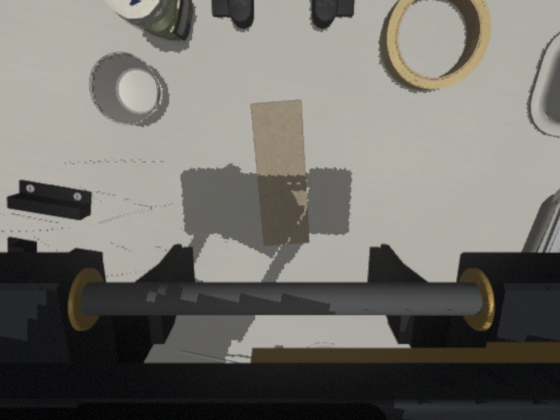

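The stone is now centred on the dock line (about +0.5 mm) but still yawed about 4° to it. The block noses show at (234,11) and (331,11). A two-finger push square on the rear face should take out that yaw.

Call:
play_rows(commands=[[[-0.045, -0.01, 0], [0, 0, 0]], [[-0.092, -0.0195, 0], [0, 0, 0]], [[-0.092, -0.0195, -0.05], [0, 0, 0]], [[-0.092, -0.0195, -0.1], [0, 0, 0]], [[-0.092, -0.0195, -0.15], [0, 0, 0]], [[-0.092, -0.0195, -0.19], [0, 0, 0]], [[-0.092, -0.0195, -0.21], [0, 0, 0]], [[-0.092, -0.0195, -0.219], [0, 0, 0]], [[-0.092, -0.0195, -0.219], [0, 0, 0]], [[-0.092, -0.0195, -0.219], [0, 0, 0]]], gripper=0.022)

```text
time_s: 7.6
position: [0.4804, -0.068, 0.0321]
tcp_rot: [[0.199, 0.001, 0.98], [-0.98, -0.0, 0.199], [0.001, -1.0, 0.001]]
force: [-0.1, 0.2, 0.6]
opening: 0.253
```

Call:
play_rows(commands=[[[0.0049, 0.001, 0], [0, 0, 0]], [[0.0098, 0.002, 0], [0, 0, 0]], [[0.0147, 0.003, 0], [0, 0, 0]], [[0.0196, 0.004, 0], [0, 0, 0]], [[0.0245, 0.005, 0], [0, 0, 0]], [[0.0294, 0.006, 0], [0, 0, 0]], [[0.0343, 0.007, 0], [0, 0, 0]], [[0.0392, 0.008, 0], [0, 0, 0]], [[0.0441, 0.009, 0], [0, 0, 0]], [[0.0441, 0.009, 0], [0, 0, 0]]])

```text
time_s: 8.85
position: [0.5261, -0.0592, 0.0316]
tcp_rot: [[0.199, 0.004, 0.98], [-0.98, -0.001, 0.199], [0.002, -1.0, 0.004]]
force: [0.5, -0.6, -0.1]
opening: 0.254
```

```bash
python3 - <<'E'
from h import *
s,c=wlook('w4');np.savez('w4.npz',**c);print(s['time_s'],s['position'],s['force']);rects(c)
E
```

```text
8.85 [ 0.52608648 -0.05924593  0.03161296] [ 0.5468167  -0.57897205 -0.14504953]
black [    0   252   560   168 58635] [274. 350.] [501. -64.] [ 87. 271.] 11.3
black [ 219  259  123   32 1788] [280. 274.] [534. -57.] [14. 53.] 13.6
tan [  225     0   135   259 30148] [291. 121.] [589. -50.] [100.  48.] 11.5
tan [211 269  14  62 476] [216. 299.] [514. -32.] [31.  5.] 6.4
tan [338 269  13  62 490] [345. 299.] [525. -88.] [31.  5.] 15.5
tan [  95  342  396   20 5949] [308. 354.] [494. -71.] [ 10. 187.] 11.4
```

View pics/w4.png

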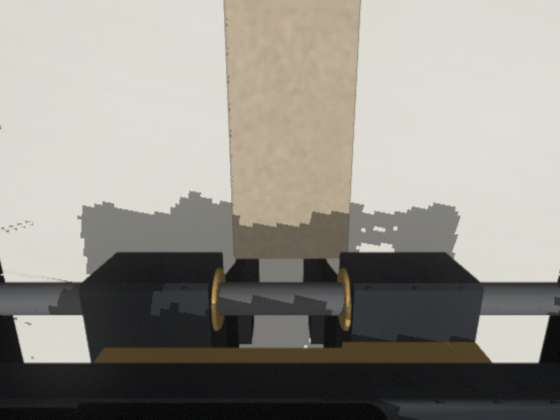

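The yaw is now 11.5°, matching the dock, and the stone sits about 5 mm right of the line. I'll push on with a slight leftward component.

Call:
play_rows(commands=[[[0.0035, 0.0014, 0], [0, 0, 0]], [[0.007, 0.0027, 0], [0, 0, 0]], [[0.0106, 0.0041, 0], [0, 0, 0]], [[0.0142, 0.0055, 0], [0, 0, 0]], [[0.0177, 0.0068, 0], [0, 0, 0]], [[0.0213, 0.0082, 0], [0, 0, 0]], [[0.0248, 0.0095, 0], [0, 0, 0]], [[0.0284, 0.011, 0], [0, 0, 0]], [[0.0284, 0.011, 0], [0, 0, 0]]])

```text
time_s: 10.02
position: [0.5536, -0.0477, 0.0315]
tcp_rot: [[0.2, 0.002, 0.98], [-0.98, -0.0, 0.2], [0.001, -1.0, 0.002]]
force: [-1.2, 0.4, 0.4]
opening: 0.251
```

```bash
python3 - <<'E'
from h import *
s,c=wlook('w5');np.savez('w5.npz',**c);print(s['time_s'],s['position'],s['force']);rects(c)
t=capture('top');save('t5',t);np.savez('t5.npz',**t)
roi=np.zeros((420,560),bool);roi[95:235,270:380]=1
rects(t,roi)
b=capture('scene');f=lambda i,k:cv2.resize(i,None,fx=k,fy=k,interpolation=cv2.INTER_CUBIC)
A=f(t['frame'][100:200,260:360],4);B=f(b['frame'][130:230,200:300],4)
cv2.imwrite('pics/m5.png',cv2.cvtColor(np.hstack([A,B]),cv2.COLOR_RGB2BGR))
E
```

```text
10.025 [ 0.5535966  -0.04769441  0.03149821] [-1.19771961  0.43877565  0.35473687]
black [    0   252   560   168 58829] [274. 350.] [529. -52.] [ 87. 271.] 11.4
black [ 220  259  122   28 1746] [281. 275.] [562. -46.] [13. 52.] 11.5
tan [  227     0   135   259 30227] [293. 121.] [617. -39.] [100.  48.] 11.6
tan [211 269  14  61 478] [216. 299.] [541. -21.] [30.  5.] 6.4
tan [338 269  14  62 480] [345. 300.] [553. -77.] [31.  5.] 15.5
tan [  95  342  396   20 5942] [308. 354.] [522. -60.] [ 10. 187.] 11.4
black [278 108  31  15 251] [293. 115.] [832.   5.] [29. 92.] 11.4
black [309 135  12  15 108] [313. 141.] [751. -59.] [44. 31.] 13.4
black [278 140  12  15 107] [285. 147.] [732.  33.] [45. 31.] 11.0
black [295 204  35  15 223] [313. 210.] [545. -53.] [105.  26.] 73.1
tan [333 129  33  34 411] [349. 145.] [ 739. -163.] [ 95. 100.] 63.1
tan [295 154  19  24 308] [304. 165.] [674. -27.] [72. 46.] 11.3
tan [289 178  48  42 799] [317. 195.] [584. -63.] [145.  96.] 73.3
tan [ 272  209   75   26 1217] [305. 225.] [510. -41.] [219.  74.] 89.9
```

View pics/m5.png

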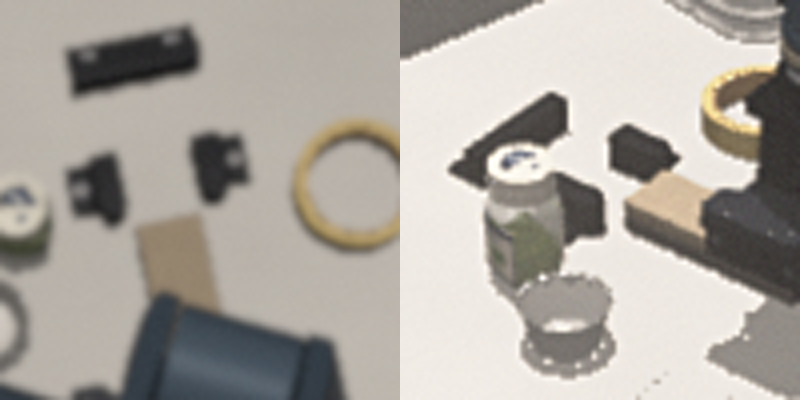

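The stone is centred within about 0.5 mm and its yaw matches. Pushing straight in.

Call:
play_rows(commands=[[[0.0059, 0.0012, 0], [0, 0, 0]], [[0.0118, 0.0024, 0], [0, 0, 0]], [[0.0176, 0.0036, 0], [0, 0, 0]], [[0.0235, 0.0047, 0], [0, 0, 0]], [[0.0294, 0.0059, 0], [0, 0, 0]], [[0.0353, 0.0071, 0], [0, 0, 0]], [[0.0412, 0.0083, 0], [0, 0, 0]], [[0.047, 0.0095, 0], [0, 0, 0]], [[0.0529, 0.0107, 0], [0, 0, 0]], [[0.0529, 0.0107, 0], [0, 0, 0]]])

```text
time_s: 11.42
position: [0.6067, -0.0372, 0.0318]
tcp_rot: [[0.2, 0.002, 0.98], [-0.98, -0.0, 0.2], [0.001, -1.0, 0.002]]
force: [0.3, -0.5, 1.1]
opening: 0.256
```

```bash
python3 - <<'E'
from h import *
s,c=wlook('w6');print(s['time_s'],s['position'],s['force']);rects(c)
t=capture('top');save('t6',t)
roi=np.zeros((420,560),bool);roi[95:235,270:330]=1
rects(t,roi)
E
```

```text
11.425 [ 0.60669313 -0.03720384  0.03181747] [ 0.25283516 -0.52828086  1.10418326]
black [   0    0   68   38 1108] [44. 19.] [694.  69.] [12. 25.] 11.5
black [182   0  37  11 269] [200.   4.] [710.  13.] [ 3. 13.] 11.5
black [367   0  37  10 257] [385.   3.] [723. -50.] [ 3. 13.] 11.5
black [    0   252   560   168 58648] [274. 350.] [582. -42.] [ 87. 272.] 11.4
black [ 219  259  124   38 1829] [281. 275.] [614. -35.] [17. 54.] 14.0
tan [  226     0   135   259 30062] [292. 120.] [670. -29.] [100.  48.] 11.5
tan [ 513    0   47  138 5103] [539.  61.] [ 713. -114.] [52. 17.] 23.5
tan [211 269  14  61 468] [216. 299.] [594. -10.] [30.  5.] 6.4
tan [338 269  14  61 486] [345. 300.] [606. -67.] [30.  6.] 15.5
tan [  95  342  396   20 5958] [308. 354.] [575. -49.] [ 10. 188.] 11.4
black [278 108  31  15 248] [293. 115.] [832.   5.] [28. 92.] 11.4
black [309 135  12  15 108] [313. 141.] [750. -59.] [44. 31.] 10.8
black [278 140  13  15 112] [285. 147.] [732.  31.] [45. 32.] 13.8
black [284 169  45  43 748] [307. 196.] [602. -40.] [122. 103.] 74.4
tan [290 137  20  19 278] [300. 146.] [737. -14.] [57. 55.] 89.8
tan [281 154  19  46 250] [290. 178.] [640.   3.] [ 46. 142.] 72.3
tan [296 157  34  29 695] [312. 171.] [660. -52.] [97. 72.] 76.4
tan [317 183  13  24 105] [325. 196.] [590. -98.] [54. 43.] 33.1
tan [ 270  202   60   33 1459] [297. 220.] [520. -13.] [175.  95.] 89.9
```

Call:
play_rows(commands=[[[0.0049, 0.001, 0], [0, 0, 0]], [[0.0098, 0.002, 0], [0, 0, 0]], [[0.0147, 0.003, 0], [0, 0, 0]], [[0.0196, 0.004, 0], [0, 0, 0]], [[0.0245, 0.005, 0], [0, 0, 0]], [[0.0294, 0.006, 0], [0, 0, 0]], [[0.0333, 0.0068, 0], [0, 0, 0]], [[0.0333, 0.0068, 0], [0, 0, 0]]])

```text
time_s: 12.52
position: [0.64, -0.0303, 0.0315]
tcp_rot: [[0.199, 0.003, 0.98], [-0.98, -0.0, 0.199], [0.001, -1.0, 0.003]]
force: [-0.8, 0.3, 0.8]
opening: 0.253
```

Call:
play_rows(commands=[[[-0.0049, -0.001, 0], [0, 0, 0]], [[-0.0098, -0.002, 0], [0, 0, 0]], [[-0.0073, -0.014, 0], [0, 0, 0]], [[-0.005, -0.0256, 0], [0, 0, 0]], [[-0.005, -0.0256, 0], [0, 0, 0]], [[-0.005, -0.0256, 0], [0, 0, 0]]])

```text
time_s: 13.28
position: [0.6337, -0.0563, 0.0315]
tcp_rot: [[0.199, -0.0, 0.98], [-0.98, 0.0, 0.199], [-0.0, -1.0, 0.0]]
force: [-0.6, -0.1, -0.6]
opening: 0.25
```

```bash
python3 - <<'E'
from h import *
s,c=wlook('w7');print(s['time_s'],s['position'],s['force'])
b=capture('scene')
B=cv2.resize(b['frame'][110:230,180:320],None,fx=3,fy=3,interpolation=cv2.INTER_CUBIC)
A=np.zeros((360,480,3),np.uint8);A[:]=cv2.resize(c['frame'],(480,360))
cv2.imwrite('pics/m7.png',cv2.cvtColor(np.hstack([A[:,:380],B]),cv2.COLOR_RGB2BGR))
E
```

```text
13.275 [ 0.63369892 -0.05627134  0.03150189] [-0.6405308  -0.12673274 -0.55244428]
```

View pics/m7.png

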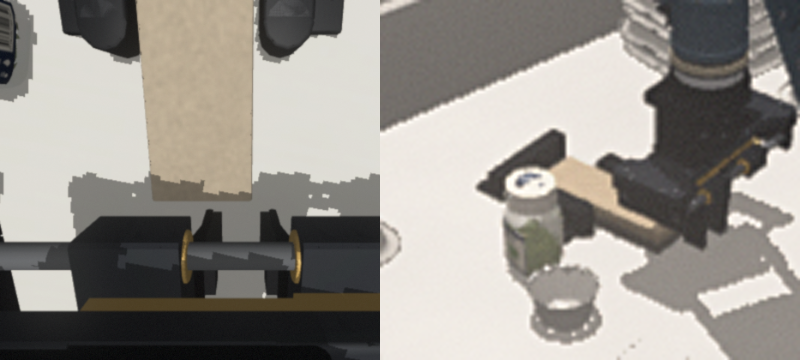

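Call:
play_rows(commands=[[[0.0049, 0.001, 0], [0, 0, 0]], [[0.0098, 0.002, 0], [0, 0, 0]], [[0.0147, 0.003, 0], [0, 0, 0]], [[0.0196, 0.004, 0], [0, 0, 0]], [[0.0235, 0.0047, 0], [0, 0, 0]], [[0.0265, 0.0053, 0], [0, 0, 0]], [[0.0265, 0.0053, 0], [0, 0, 0]]])

```text
time_s: 14.25
position: [0.6609, -0.0506, 0.0315]
tcp_rot: [[0.199, 0.001, 0.98], [-0.98, 0.0, 0.199], [0.0, -1.0, 0.001]]
force: [-1.2, 0.4, 0.7]
opening: 0.255
```

Call:
play_rows(commands=[[[0.001, 0.0002, 0], [0, 0, 0]], [[0.002, 0.0004, 0], [0, 0, 0]], [[0.003, 0.0006, 0], [0, 0, 0]], [[0.003, 0.0006, 0], [0, 0, 0]]])

```text
time_s: 14.75
position: [0.6634, -0.05, 0.0315]
tcp_rot: [[0.199, 0.001, 0.98], [-0.98, 0.0, 0.199], [0.0, -1.0, 0.001]]
force: [-2.4, 0.7, 0.2]
opening: 0.251
```

Call:
play_rows(commands=[[[0.001, 0.0002, 0], [0, 0, 0]], [[0.002, 0.0004, 0], [0, 0, 0]], [[0.002, 0.0004, 0], [0, 0, 0]]])

```text
time_s: 15.12
position: [0.6656, -0.0496, 0.0315]
tcp_rot: [[0.199, 0.001, 0.98], [-0.98, 0.0, 0.199], [0.0, -1.0, 0.001]]
force: [-1.4, -1.1, -0.4]
opening: 0.254
```

Call:
play_rows(commands=[[[0.001, 0.0002, 0], [0, 0, 0]], [[0.002, 0.0004, 0], [0, 0, 0]], [[0.002, 0.0004, 0], [0, 0, 0]]])

```text
time_s: 15.5
position: [0.6675, -0.0492, 0.0315]
tcp_rot: [[0.199, 0.001, 0.98], [-0.98, -0.0, 0.199], [0.0, -1.0, 0.001]]
force: [-1.3, -1.0, -0.6]
opening: 0.257
```

Call:
play_rows(commands=[[[0.001, 0.0002, 0], [0, 0, 0]], [[0.002, 0.0004, 0], [0, 0, 0]], [[0.002, 0.0004, 0], [0, 0, 0]]])

```text
time_s: 15.88
position: [0.6689, -0.0489, 0.0315]
tcp_rot: [[0.2, -0.001, 0.98], [-0.98, -0.0, 0.2], [-0.0, -1.0, -0.001]]
force: [-2.9, -0.3, 0.1]
opening: 0.25
```

```bash
python3 - <<'E'
from h import *
s,c=wlook('w8');print(s['time_s'],s['position'],s['force'],s['joint_positions'].round(1));rects(c)
t=capture('top')
A=cv2.resize(t['frame'][100:200,250:350],None,fx=4,fy=4,interpolation=cv2.INTER_CUBIC)
B=cv2.resize(c['frame'],(533,400))[:,:400]
cv2.imwrite('pics/m8.png',cv2.cvtColor(np.hstack([A,B]),cv2.COLOR_RGB2BGR))
E
```

```text
15.875 [ 0.6689417  -0.04890138  0.03150951] [-2.85634198 -0.342166    0.12766724] [-13.7  49.3  82.5  -0.   48.3  64.8]
black [  75   20   95  133 5970] [120.  75.] [739.  25.] [46. 31.] 12.0
black [302  23   9 119 628] [305.  81.] [753. -41.] [41.  3.] 11.8
black [359  31   8  95 224] [362.  80.] [759. -61.] [32.  1.] 11.0
black [  0  98  35  15 148] [ 15. 101.] [726.  63.] [13.  4.] 86.2
black [  0 114  37  75 670] [ 20. 164.] [707.  62.] [10. 34.] 77.8
black [ 220  245  123   45 1856] [286. 271.] [680. -46.] [20. 53.] 12.0
black [    0   253   560   167 42356] [232. 364.] [643. -52.] [ 87. 270.] 11.5
black [ 309  253  171   95 5745] [388. 285.] [673. -98.] [46. 73.] 11.5
black [398 335  41   7 166] [413. 339.] [ 658. -114.] [ 3. 18.] 11.5
black [443 335  31   7 150] [455. 339.] [ 662. -132.] [ 3. 14.] 11.5
tan [  159     0   136   260 29820] [232. 117.] [727. -17.] [100.  49.] 11.6
tan [  444    61   116   222 11907] [499. 171.] [ 729. -129.] [93. 46.] 23.6
tan [211 268  14  63 527] [216. 299.] [657. -22.] [31.  6.] 7.6
tan [337 268  15  63 530] [345. 299.] [668. -78.] [31.  6.] 16.5
tan [  94  342  397   21 6483] [307. 354.] [637. -61.] [ 11. 188.] 11.5
```

View pics/m8.png

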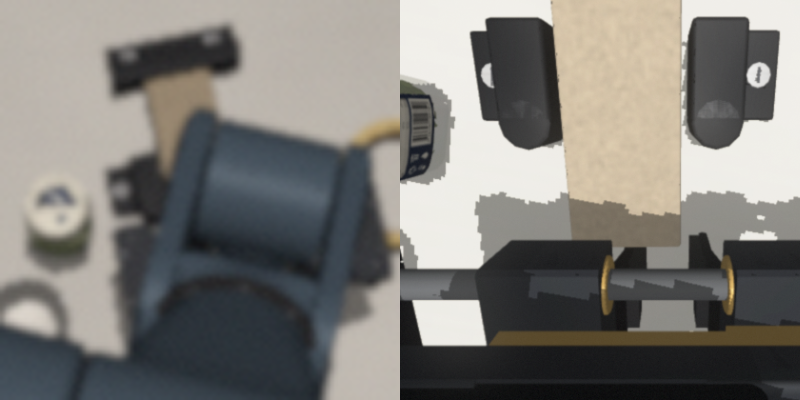

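Call:
play_rows(commands=[[[0.001, 0.0002, 0], [0, 0, 0]], [[0.002, 0.0004, 0], [0, 0, 0]], [[0.002, 0.0004, 0], [0, 0, 0]]])

```text
time_s: 16.35
position: [0.6691, -0.0488, 0.0315]
tcp_rot: [[0.2, -0.005, 0.98], [-0.98, -0.0, 0.2], [-0.001, -1.0, -0.005]]
force: [-6.0, -2.9, 3.2]
opening: 0.254
```

Call:
play_rows(commands=[[[0.001, 0.0002, 0], [0, 0, 0]], [[0.002, 0.0004, 0], [0, 0, 0]], [[0.002, 0.0004, 0], [0, 0, 0]]])

```text
time_s: 16.73
position: [0.6693, -0.0487, 0.0315]
tcp_rot: [[0.201, -0.009, 0.98], [-0.98, -0.001, 0.201], [-0.001, -1.0, -0.009]]
force: [-9.8, -4.6, 6.7]
opening: 0.255
```

The force rises with no further motion, so the stone is against the stop. Backing off and checking.

Call:
play_rows(commands=[[[-0.003, -0.0006, 0], [0, 0, 0]], [[-0.006, -0.0012, 0], [0, 0, 0]], [[-0.012, -0.0024, 0], [0, 0, 0]], [[-0.03, -0.006, 0], [0, 0, 0]], [[-0.06, -0.012, 0.01], [0, 0, 0]], [[-0.09, -0.018, 0.05], [0, 0, 0]], [[-0.09, -0.018, 0.1], [0, 0, 0]], [[-0.09, -0.018, 0.15], [0, 0, 0]], [[-0.09, -0.018, 0.2], [0, 0, 0]], [[-0.09, -0.018, 0.2], [0, 0, 0]]])

```text
time_s: 17.98
position: [0.5867, -0.0668, 0.2367]
tcp_rot: [[0.199, 0.013, 0.98], [-0.98, -0.003, 0.2], [0.006, -1.0, 0.012]]
force: [0.2, 0.2, -0.0]
opening: 0.253
```

Call:
play_rows(commands=[[[-0.03, -0.05, 0], [0, 0, 0]], [[-0.06, -0.1, 0], [0, 0, 0]], [[-0.09, -0.15, 0], [0, 0, 0]], [[-0.12, -0.2, 0], [0, 0, 0]], [[-0.15, -0.25, 0], [0, 0, 0]], [[-0.17, -0.3, 0], [0, 0, 0]], [[-0.19, -0.34, 0], [0, 0, 0]], [[-0.19, -0.34, 0], [0, 0, 0]], [[-0.19, -0.34, 0], [0, 0, 0]]])

```text
time_s: 19.1
position: [0.3929, -0.4051, 0.2305]
tcp_rot: [[0.199, -0.001, 0.98], [-0.98, 0.002, 0.199], [-0.002, -1.0, -0.0]]
force: [0.7, 0.9, 0.1]
opening: 0.255
```

```bash
python3 - <<'E'
from h import *
t=capture('top');b=capture('scene');print(read_state()['time_s'])
roi=np.zeros((420,560),bool);roi[95:235,200:380]=1
rects(t,roi)
A=cv2.resize(t['frame'][100:200,240:340],None,fx=4,fy=4,interpolation=cv2.INTER_CUBIC)
B=cv2.resize(b['frame'][130:230,190:290],None,fx=4,fy=4,interpolation=cv2.INTER_CUBIC)
cv2.imwrite('pics/m9.png',cv2.cvtColor(np.hstack([A,B]),cv2.COLOR_RGB2BGR))
o=np.load('top.npz')['frame'].astype(int);d=np.abs(o-t['frame']).max(2)>40;d[235:]=0
n,l,s,c=cv2.connectedComponentsWithStats(d.astype(np.uint8));print([x.tolist() for x in s[1:] if x[4]>15])
E
```

```text
19.2
black [278 108  31  15 209] [293. 115.] [832.   5.] [28. 92.] 11.4
black [309 135  12  15 111] [313. 141.] [750. -59.] [45. 31.] 10.8
black [278 140  13  15 117] [285. 147.] [732.  31.] [45. 33.] 13.8
black [219 222  23   8 109] [229. 226.] [498. 193.] [19. 65.] 3.3
tan [286 117  26  51 807] [299. 142.] [750. -13.] [153.  55.] 13.7
tan [333 129  33  33 405] [349. 145.] [ 740. -163.] [96. 98.] 89.5
[[286, 117, 17, 5, 46], [287, 121, 25, 49, 779], [300, 172, 37, 52, 914], [477, 226, 27, 9, 162]]
```

View pics/m9.png

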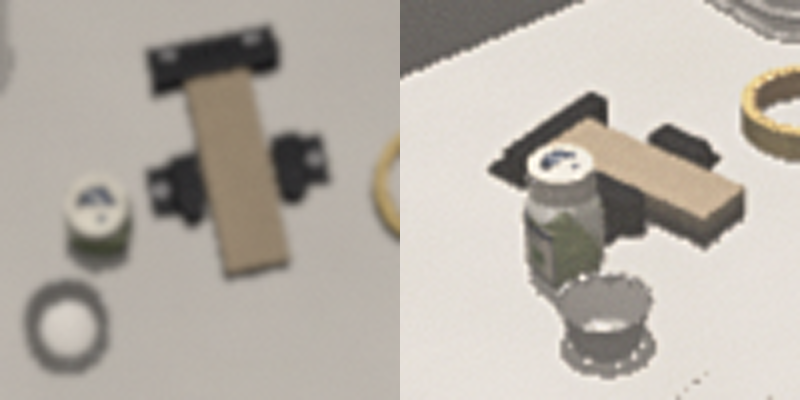

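The stone lies flat and fully against the stop bar. The only changes in the top view are the stone's old and new places and the arm's edge at (490,230).

```bash
python3 -c "
from rig import *
print(hand_in())"
```

```text
the job is handed in; nothing more can be done
None
```

The stone is in the larger dock, flat on the table with its leading end against the stop bar, and the job was handed in at about 19 s.

**How it was done:** I lined the stone up by closing the fingers loosely around its sides and turning and shifting it on the table. I did not lift it. Then I pushed it from behind with the fingertips through the gap. For the last 30 mm or so I moved the gripper about 25 mm to the right so its body would clear the jar.

**Last checks:**
- **Stop contact:** at the end the push force rose to about 10 N sideways with almost no further motion.
- **Seating:** after the arm backed away, the top and scene views showed the stone touching the bar and lying between the blocks. It was centred at about (0.750, -0.013) m, against my estimate of about (0.745, -0.013) m for home.
- **Bystanders:** in the back part of the top view, which includes the dock, jar, ramekin and tape, nothing had changed except the stone and the arm's outline. That comparison left out the front strip of the table, so the pen, hex key and tub were not checked; the arm did pass over that side, staying more than 20 cm up.

**One disagreement:** the final colour measurement gave a stone yaw of 13.7°, against 11.4° for the bar. The measured outline was 153 x 55 mm, larger than the stone, so I put this down to blurred edges. The close wrist view just before had read 11.6°.

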